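# Clear the spring clamp's bed and hold its jaw open at the index

## Task

Pick up the wiper block and use it to wipe all three metal offcuts off the spring clamp's bed into the catch trough along its front edge (the gripper itself must not touch the offcuts), then stand the wiper block back upright on the bench and let go of it. Then take the sliding jaw by its handle, pull it out against its spring until its pointer blade lines up with the index blade of the rider on the fence, and finish while still holding it there, so that a colleague can load a part. Leave the rider and the other things on the bench where they are.

Things in the scene. Friction and masses are not known exactly. Their poses are not given: they have to be found in the camera images.
- clamp: Spring clamp fixed to the bench, 177 x 260 mm. Origin at bench level; x across it (away from the robot at yaw 0), y along it, to the left. Level black anodised bed 40 mm above the bench, x -40 to 70, y -130 to 130 mm. Behind it a fence with scale ticks, x 70 to 82, top at 58 mm. At the left end a steel anvil, y 115 to 130, top at 66 mm, then a spring barrel to y = 160.
- trough (a point): Middle of the floor of the catch trough that runs along the whole front edge of the bed; 4 mm above the bench. Inside, in the clamp's frame: x -89 to -40 mm (the front face of the bed), y -127 to 127 mm; its other walls end 28 mm above the bench, below the bed. What is pushed over the bed's front edge falls in.
- jaw: Sliding jaw: steel carriage 68 (x) x 60 (y) x 22 mm on the bed, with an upright black handle plate. Origin on the bed under the handle, axes as the clamp's; at rest against the anvil at clamp x = 26, y = 85 mm. Slides only along the clamp's -y (to the right), 90 mm at most. A spring draws it back to the anvil: about 3.6 N at rest and 0.9 N more per 10 mm.
- jaw_handle (a point): Middle of the handle plate, 50 mm above the bed. The plate is 12 mm thick along y (grip it across this from above), 46 mm wide along x and reaches from 33 to 67 mm above the bed; above the carriage top (22 mm) there is free space on both its sides.
- pointer (a point): Top of the thin dark upright pointer blade at the back edge of the jaw, beside the fence; same y as the handle's middle. The blade is 3 mm thick along y.
- index (a point): Top of the index blade, a thin dark 3 mm blade on the front of the small steel rider (18 x 14 x 15 mm) that sits on the fence. Axes as the clamp's. It is 25 to 70 mm to the right of the pointer's rest position; jaw and index line up when both blades have the same y in the clamp's frame. The rider can be shifted only by a push above 25 N: leave it.
- wiper: Grey wiper block standing on the bench, 0.15 kg. Origin at the centre of its underside, long axis y, z up. Foot with a flat rubber sole 28 (x) x 110 (y) mm, 19 mm high; above it a grip rib 18 mm thick (x), 70 mm long (y), from 19 to 56 mm height: grip it across its 18 mm.
- offcut_bar: Small steel offcut, a plain bar 10 x 18 x 6 mm, lying on the bed; origin at the centre of its underside. The offcuts lie at x = -25 to 5 mm and y = -50 to 20 mm in the clamp's frame, always to the right of the jaw at rest.
- offcut_l: Small steel L-shaped offcut, 14 x 16 x 6 mm, lying on the bed; origin at about the centre of its underside.
- offcut_disc: Small steel disc offcut, diameter 14 mm, 6 mm thick, lying on the bed; origin at the centre of its underside.
- loupe: Bystander: black loupe, 37 mm across, 40 mm high. Origin under its centre.
- petri_dish: Bystander: clear open dish, 60 mm across, 14 mm high. Origin under its centre.
- glass_weight: Bystander: round glass weight, 33 mm across, 24 mm high. Origin under its centre.
- chip_carrier: Bystander: black chip carrier, 22 x 30 x 10 mm. Origin under its centre. It lies in front of a fixed bench riser (an equipment shelf on legs, over 0.3 m tall) that fills the bench beyond x = 0.44 m and right of y = -0.27 m in the world: swing the arm in from the right on the robot side of it.
- swab_tube: Bystander: clear tube of swabs, 39 mm across, 106 mm high. Origin under its centre.

How it is judged (in metres and radians):
On the way, in this order (a step that is already met when the one before it is completed fails the run):
1. the wiper block is picked up (height (world z) of wiper above 0.03 m and contact force between the fingers and wiper above 1 N), for 0.2 s.
2. all three offcuts lie in the catch trough (x of offcut_bar in the frame of clamp between -0.092 and -0.038 m and y of offcut_bar in the frame of clamp between -0.13 and 0.13 m and z of each of offcut_bar, offcut_l, offcut_disc in the frame of clamp below 0.03 m and x of offcut_l in the frame of clamp between -0.092 and -0.038 m and y of offcut_l in the frame of clamp between -0.13 and 0.13 m and x of offcut_disc in the frame of clamp between -0.092 and -0.038 m and y of offcut_disc in the frame of clamp between -0.13 and 0.13 m), for 0.2 s.
3. the wiper block stands upright on the bench and is let go (height (world z) of wiper below 0.006 m and angle between wiper's own z axis and vertical below 0.1 rad and linear speed of wiper below 0.02 m/s and contact force between each of the arm, the fingers and wiper below 0.1 N), for 0.2 s.
4. the jaw is held with its pointer at the index (y of pointer in the frame of index between -0.005 and 0.005 m and contact force between the fingers and jaw above 1 N and linear speed of jaw below 0.01 m/s), for 0.5 s.
At the end, for the whole second after the job is handed in: All three offcuts lie in the catch trough (below the wall tops), the wiper block stands upright on the bench, not touched, and the fingers hold the jaw still with its pointer within 5 mm of the index along the slide (all of step 2 and all of step 3 and all of step 4); the arm keeps its last pose, push and grip.
It fails at once if the gripper touches an offcut (contact force between any of the arm, the fingers and offcut_bar above 0.5 N or contact force between any of the arm, the fingers and offcut_l above 0.5 N or contact force between any of the arm, the fingers and offcut_disc above 0.5 N).
It fails at once if the index rider is shifted by more than 4 mm (distance of index from where it was at the start of the episode above 0.004 m).
It fails at once if a bystander is moved by more than 30 mm (distance of any of loupe, petri_dish, glass_weight, chip_carrier, swab_tube from where it was at the start of the episode above 0.03 m).
It also fails if it takes over 64 s, if anything falls off the work surface, if the arm or the gripper's body presses on something with over 40 N, if the wrist force passes 120 N, or if a joint passes its speed limit or range.

## Robot

A 6-joint arm with a two-finger parallel gripper is mounted at the origin on a cart in front of the work surface, level with it; the furniture and walls round the work are solid. World frame = base frame: x ahead of the robot, y to its left, z up, the work surface at z = 0. Lengths are in mm, angles in rad, forces in N, time in s.
With the tool pointing down it reaches from about 350 to 975 mm from the base axis. Payload 7.1 kg.
Tool frame: the origin (TCP) lies on the front face of the gripper's body, between the roots of the fingers; the fingertips stand 80 mm ahead of it and the grasp point (between the pads) lies 61 mm ahead of it (env.tips_ahead is the distance from the TCP to the fingertips, in mm); z points along the fingers, y is the line along which they close (so a half turn about z gives the same grasp; the last joint's range is limited). The gripper opens to 88 mm and grips with 3 to 60 N. Pads are 20 mm wide; open, the fingers measure 115 mm over their backs; the gripper's body (75 mm by 178 mm) begins 61 mm behind the grasp point.
Start: joints at [-1.131, 0.423, 1.63, -0, 1.089, -0.019], TCP at [276.81, -560.341, 302.675] pointing down, gripper open.
Joint ranges: [-3, 3], [-0.9, 2.11], [0.09, 2.58], [-1.31, 4.45], [0.11, 2.69], [-2.54, 2.54]. Speed limits (rad/s): [2.39, 2.39, 3.01, 3.14, 3.14, 3.14].

## Interface

Orientations are given as a unit quaternion [x, y, z, w].
In Python, from station import env, set_gripper, viewer, workorder gives the robot as it stands. Calls block until the motion is done:
- env.reach(position, orientation): joint-space move of the TCP to a pose.
- env.move_l(position, rot=None, rate=150, f_stop=None): straight line of the TCP; rot=None keeps the orientation; rate is the mean speed in mm/s. With f_stop (N) it stops when the force on the tool has changed by that much, and returns True; else False.
- env.move_joints(angles): joint-space move.
- set_gripper(opening): finger opening in mm; the grip force is fixed at half the most; returns when the fingers have stopped.
- env.hold(seconds).
- env.ik(position, orientation): joint angles nearest the present ones, or None.
- env.read_state(): the state.
- viewer.camera(name): name is "scene" or "top" or "wrist"; returns the picture (400x640x3 uint8, blue, green, red); there is no depth.
- viewer.camera_params(name): a dict with "fx", "fy", "cx", "cy" (pixels), "pose" (4x4, takes a point from camera to world coordinates); the wrist camera has in their place "tool_from_camera" (4x4, takes a point from camera to tool coordinates, whose origin is the TCP and whose axes are the flange's). Camera axes: x right, y up, looking along -z (the intrinsics and any distortion apply to the point x, -y, -z); pixel columns grow to the right and rows downward; lengths in mm; the calibration is good to about 2 mm. A picture is of the moment at which its call begins: read the wrist's pose just before it. camera_params takes no time and is no camera call.
A pose or a line that the arm cannot do raises env.IKError and nothing moves.
- workorder.sign_off(): hands the job in; it is judged then, once.
The state is a dict: "time_s": time; "qpos": joint angles; "dq": joint speeds; "tau": joint torques, N m; "tool_pos": TCP position; "orientation": TCP orientation; "force": force on the tool from outside, world axes, zero at the start; "wrist_torque": the same for the moment, N m; "width": finger opening in mm; "grip_force": force on a finger pad.
Only numpy, scipy, OpenCV 4.12 (cv2) and the standard library are available. Lean on these libraries where they do the work, as an engineer would, in place of code of your own. Each camera call takes 0.05 s, during which the arm holds its last target. There are 200 camera calls.

## Working session

There is one attempt and no reset: what is moved stays moved. The work goes in short steps, each a Python script; the robot and the scene stay as the last script left them, time stands still between calls to the robot, and variables do not carry over. Pictures are saved under pics/ and viewed, at most 10 in all, crops included, and the job is handed in when it is done.

```bash
ls; mkdir -p pics; python3 - <<'E'
from station import env, viewer
import cv2
for n in("top","scene"):
    im=viewer.camera(n); cv2.imwrite(f"pics/{n}0.png",im)
    p=viewer.camera_params(n); print(n,{k:(v if not hasattr(v,'tolist') else v.round(3).tolist()) for k,v in p.items()})
print(viewer.camera_params("wrist")); print(env.read_state())
E
```

```text
pics
top {'fx': 420.4057407130499, 'fy': 420.4057407130499, 'cx': 318.46791038240156, 'cy': 193.36944785053802, 'pose': [[0.016, 0.986, -0.165, 326.29], [-1.0, 0.015, -0.012, 21.488], [-0.01, 0.165, 0.986, 1087.725], [0.0, 0.0, 0.0, 1.0]]}
scene {'fx': 438.0228150764966, 'fy': 438.0228150764966, 'cx': 325.0910803710029, 'cy': 198.95339612590473, 'pose': [[-0.82, 0.313, -0.48, -50.598], [-0.572, -0.473, 0.67, 782.001], [-0.017, 0.824, 0.567, 695.678], [0.0, 0.0, 0.0, 1.0]]}
{'fx': 343.52163365767433, 'fy': 343.52163365767433, 'cx': 315.66251937443843, 'cy': 198.35520722213408, 'tool_from_camera': array([[-1.28224325e-04,  9.57159747e-01,  2.89560360e-01,
         7.95359282e+01],
       [ 9.99999949e-01,  3.84253741e-05,  3.15806683e-04,
        -7.96088057e-01],
       [ 2.91150980e-04,  2.89560386e-01, -9.57159704e-01,
        -8.10681666e+01],
       [ 0.00000000e+00,  0.00000000e+00,  0.00000000e+00,
         1.00000000e+00]])}
{'time_s': 0.1, 'qpos': array([-1.13102990e+00,  4.23762745e-01,  1.63056230e+00, -2.24102019e-05,
        1.08857969e+00, -1.90131583e-02]), 'dq': array([ 7.78932155e-05, -2.39172723e-03, -2.92834539e-03,  4.24015492e-04,
       -9.07868749e-04,  3.63494130e-04]), 'tau': array([-2.83316753e-03, -5.45613384e+01, -2.74325967e+01,  6.43593259e-02,
        1.87698298e-02, -6.74075613e-05]), 'tool_pos': array([ 276.64035967, -560.0355854 ,  302.00054587]), 'orientation': array([ 9.73803935e-01,  2.27388360e-01, -1.46705257e-04, -6.39505377e-04]), 'force': array([-0.372865  , -0.73035157, -0.03771211]), 'wrist_torque': array([0.09633132, 0.01670836, 0.03598906]), 'grip_force': 0.0, 'width': 87.88123033086625}
```

View pics/top0.png

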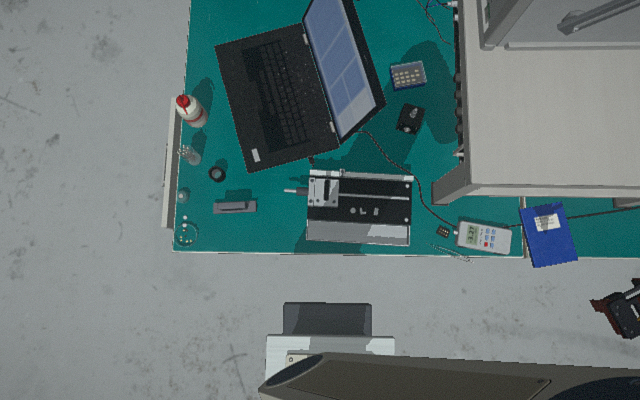

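View pics/scene0.png

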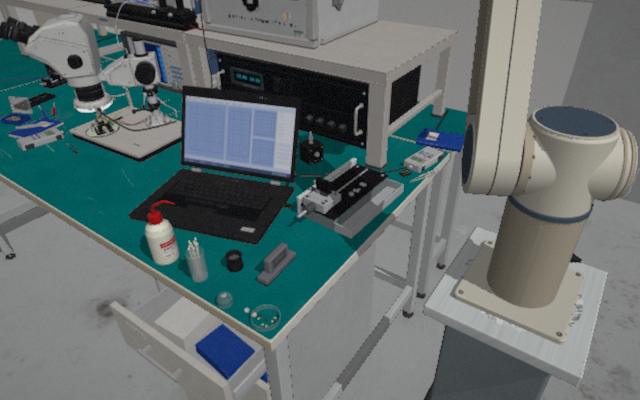

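The top view shows the clamp around (360,207), the wiper at (235,207), the loupe at (217,173), the tube at (190,155), the glass weight at (182,196) and the dish at (186,234). I'll enlarge it for exact pixels.

```bash
cat > h.py <<'E'
import numpy as np, cv2
from scipy.spatial.transform import Rotation as R
from station import env, set_gripper, viewer, workorder
def ray(cam,uv,z,pose=None):
    p=viewer.camera_params(cam); P=p["pose"] if pose is None else pose
    d=P[:3,:3]@np.array([(uv[0]-p["cx"])/p["fx"],-(uv[1]-p["cy"])/p["fy"],-1.]); o=P[:3,3]
    return (o+d*(z-o[2])/d[2])[:2]
def wpose(s):
    T=np.eye(4); T[:3,:3]=R.from_quat(s["orientation"]).as_matrix(); T[:3,3]=s["tool_pos"]
    return T@viewer.camera_params("wrist")["tool_from_camera"]
def down(a):  # tool z down; tool x at world yaw a; tool y (closing) at yaw a-90
    return (R.from_euler('z',a)*R.from_quat([1,0,0,0])).as_quat()
E
python3 - <<'E'
from h import *
im=cv2.imread("pics/top0.png")[155:255,200:430]; cv2.imwrite("pics/topc.png",cv2.resize(im,None,fx=3.45,fy=3.45,interpolation=cv2.INTER_CUBIC))
for n,u,z in[("wip",(235,205),30),("bedFL",(307,219),40),("bedFR",(411,223),40),("loupe",(217,172),30),("tube",(190,155),60),("glass",(182,197),20),("dish",(186,234),5),("chip",(443,231),5)]: print(n,ray("top",u,z).round(1))
print(R.from_quat(env.read_state()["orientation"]).as_matrix().round(2))
E
```

```text
wip [470.3 246.7]
bedFL [436.3  62.3]
bedFR [ 430.4 -197.1]
loupe [555.5 297.4]
tube [591.9 360.4]
glass [490.4 386.8]
dish [396.4 374.8]
chip [ 414.5 -285.9]
[[ 0.9   0.44 -0.  ]
 [ 0.44 -0.9   0.  ]
 [ 0.   -0.   -1.  ]]
```

View pics/topc.png

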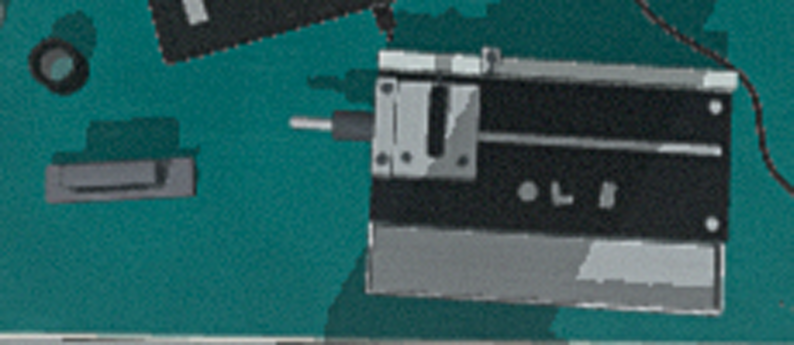

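The crop shows the offcuts at (527,190), (562,194) and (607,194), the jaw handle at (438,120), the rider at (490,58) and the wiper centre at (120,180). Next I'll retract, swing inside the riser and take wrist pictures.

```bash
python3 - <<'E'
from h import *
s=env.read_state()
env.move_l([164,-332,302],rate=300)
env.reach([366,-55,302],down(np.pi/2-.15))
env.reach([455,-70,300],down(np.pi/2))
env.hold(.2)
for n,xy in(("w1",None),("w2",(470,235))):
    if xy: env.reach([*xy,260],down(np.pi/2)); env.hold(.2)
    s=env.read_state(); im=viewer.camera("wrist"); cv2.imwrite(f"pics/{n}.png",im); np.save(n,wpose(s))
    print(s["time_s"],s["tool_pos"].round(1),s["qpos"].round(2))
im=cv2.imread("pics/w1.png")
E
```

```text
3.0417 [453.9 -70.3 299.9] [-0.18  0.18  1.99 -0.    0.97 -0.18]
4.4667 [470.4 233.9 260.3] [ 0.44  0.33  1.88 -0.    0.92  0.44]
```

View pics/w1.png

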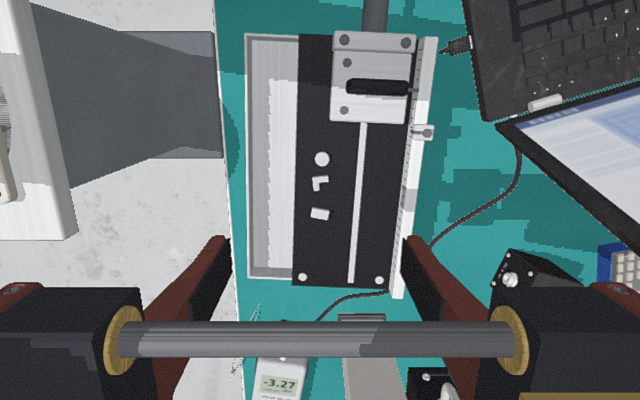

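View pics/w2.png

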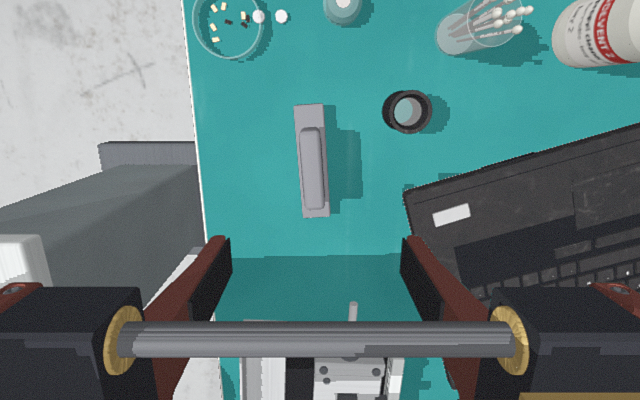

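w1 shows the clamp (bed front edge near x≈296, rider at (422,132), handle at (378,87)). The offcuts are at (322,159), (320,183) and (320,214), and in w2 the wiper is around (312,160). I'll make one enlarged composite.

```bash
python3 - <<'E'
from h import *
a=cv2.imread("pics/w1.png")[30:230,290:445];b=cv2.imread("pics/w2.png")[95:225,280:345]
f=lambda i:cv2.resize(i,None,fx=3,fy=3,interpolation=cv2.INTER_CUBIC)
o=np.zeros((600,660,3),np.uint8);o[:,:465]=f(a);o[:390,465:]=f(b);cv2.imwrite("pics/c.png",o)
E
```

```text
(no output)
```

View pics/c.png

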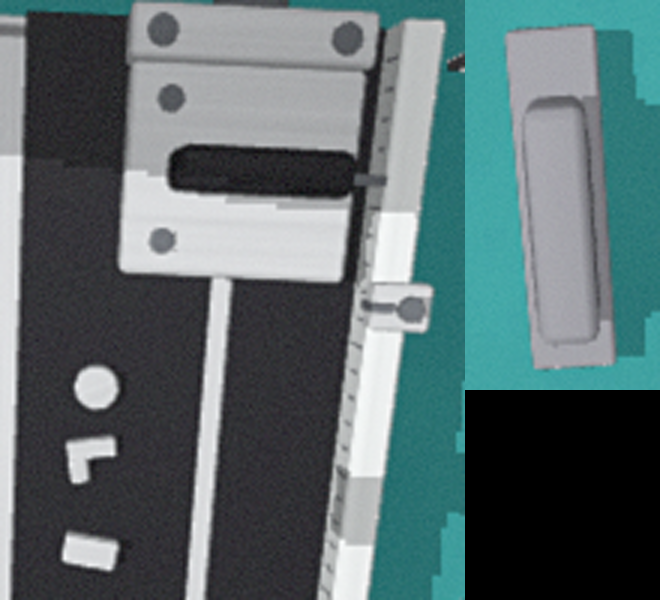

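```bash
cat >> h.py <<'E'
def fit(L,W):
    L=np.array(L,float);W=np.array(W,float);l=L-L.mean(0);w=W-W.mean(0)
    th=np.arctan2((l[:,0]*w[:,1]-l[:,1]*w[:,0]).sum(),(l*w).sum())
    c,s=np.cos(th),np.sin(th);M=np.array([[c,-s],[s,c]]);t=W.mean(0)-M@L.mean(0)
    return th,M,t,(L@M.T+t-W)
E
python3 - <<'E'
from h import *
P1,P2=np.load("w1.npy"),np.load("w2.npy")
r1=lambda u,z:ray("wrist",u,z,P1)
c1=lambda x,y,z:r1((290+x/3,30+y/3),z)
c2=lambda x,y,z:ray("wrist",(280+(x-465)/3,95+y/3),z,P2)
th,M,t,e=fit([(-40,130),(-40,-130),(82,130),(82,-130)],[r1((298.7,34),40),r1((292.5,286),40),c1(445,22,58),r1((402.5,298.5),58)])
print("clamp",th,t.round(1),e.round(1).tolist())
C=lambda p:(M.T@(p-t)).round(1)
for z in(55,60,65,70): print(z,"ptr",C(c1(385,182,z)),"idx",C(c1(364,306,z)),C(c1(398,308,z)))
print("handle",C(c1(263,171,107)), "car TL",C(c1(128,64,62)),"car BR",C(c1(342,282,62)),"car BL",C(c1(120,271,62)))
for n,p in(("disc",(97,388)),("l",(88,459)),("bar",(90,551))): print(n,C(c1(*p,46)),c1(*p,46).round(1))
th2,M2,t2,e2=fit([(-14,55),(14,55),(14,-55),(-14,-55)],[c2(507,31,19),c2(596,25,19),c2(615,362,19),c2(534,369,19)])
print("wiper",th2,t2.round(1),e2.round(1).tolist(), np.mean([c2(524,97,56),c2(585,97,56),c2(600,342,56),c2(542,345,56)],0))
E
```

```text
clamp -0.04457882858762648 [471.6 -68.2] [[-0.5, 0.9], [-1.1, -0.4], [0.5, 1.0], [1.2, -1.4]]
55 ptr [70.9 84.7] idx [69.2 47.7] [79.9 47.5]
60 ptr [69.5 84.6] idx [67.8 48.1] [78.3 48. ]
65 ptr [68.1 84.5] idx [66.4 48.6] [76.7 48.5]
70 ptr [66.7 84.4] idx [65.  49.1] [75.2 48.9]
handle [25.  84.9] car TL [ -8.7 113.5] car BR [59.7 55.2] car BL [-7.8 55.5]
disc [-12.6  16.6] [459.8 -51. ]
l [-14.4  -7.5] [456.9 -75. ]
bar [-12.2 -40.1] [ 457.6 -107.7]
wiper 0.06367576560624465 [467.3 251.7] [[-0.6, 0.8], [0.4, 0.8], [0.6, -1.1], [-0.4, -0.5]] [467.46073786 253.2341237 ]
```

```bash
cat >> h.py <<'E'
TH=-0.0446; CM=R.from_euler('z',TH).as_matrix()[:2,:2]; CT=np.array([471.6,-68.2])
W=lambda x,y:(CM@[x,y]+CT)
def st(m=""):
    s=env.read_state(); print(m,round(s["time_s"],1),s["tool_pos"].round(1),"F",s["force"].round(1),"w",round(s["width"],1),"g",round(s["grip_force"],1)); return s
E
python3 - <<'E'
from h import *
set_gripper(55)
q=down(np.pi/2+.0637)
env.reach([467.4,252.3,170],q)
hit=env.move_l([467.4,252.3,103],rate=70,f_stop=6); st(hit)
set_gripper(8); s=st("grip")
assert s["grip_force"]>3
z0=s["tool_pos"][2]; np.save("z0",z0)
env.move_l([467.4,252.3,242],rate=150); s=st("lift")
if not(14<s["width"]<22): raise SystemExit
p=W(18,-14); env.move_l([*p,242],rot=down(np.pi/2+TH),rate=250)
env.move_l([*p,z0+50],rate=150); st("above")
hit=env.move_l([*p,z0+39.5],rate=25,f_stop=4); s=st(hit); print(z0)
E
```

```text
False 6.8 [467.6 252.4 103.3] F [-0.8 -0.3  0.6] w 55.1 g 0.0
grip 7.4 [467.4 252.3 103. ] F [-0.   0.1  0.8] w 17.6 g 30.0
lift 8.5 [466.9 252.  241.2] F [-1.3  0.4 -2.3] w 18.1 g 30.0
above 10.7 [489.4 -82.8 153.4] F [ 0.5  0.5 -1.3] w 17.5 g 30.0
True 11.2 [489.1 -83.  143. ] F [-0.1 -0.2  4.6] w 18.2 g 30.0
103.04971723773102
```

```bash
python3 - <<'E'
from h import *
q=down(np.pi/2+TH)
env.move_l([*W(-10,-14),143.2],rate=70); st()
env.move_l([*W(-43,-14),143.2],rate=45); st("end"); env.hold(.3)
env.move_l([*W(-43,-14),242],rate=150)
env.move_l([455,150,242],rate=250)
im=viewer.camera("top"); cv2.imwrite("pics/t2.png",cv2.resize(im[155:255,270:430],None,fx=4,fy=4,interpolation=cv2.INTER_CUBIC)); st()
E
```

```text
11.7 [460.4 -81.7 143.1] F [ 0.1  0.2 -1.1] w 17.9 g 30.0
end 12.6 [428.4 -80.4 143.3] F [ 0.4 -1.1 -1.5] w 17.6 g 30.0
 14.8 [454.6 149.  241.6] F [ 0.1  0.8 -1.2] w 17.8 g 30.0
```

View pics/t2.png

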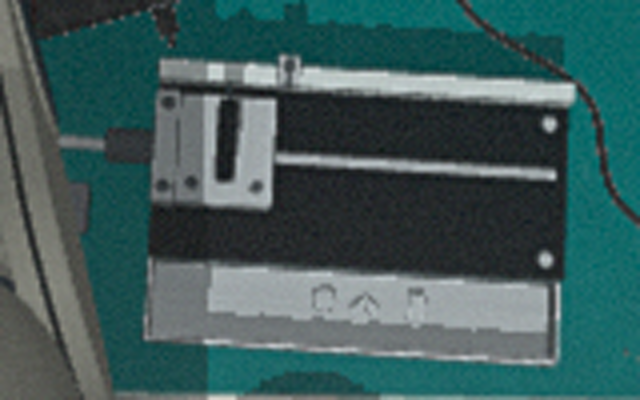

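All three offcuts lie in the trough, at about (323,298), (365,303) and (417,303). Next I'll set the wiper down and take the jaw.

```bash
python3 - <<'E'
from h import *
z0=float(np.load("z0.npy"))
env.move_l([467.4,252.3,242],rot=down(np.pi/2+.0637),rate=250)
env.move_l([467.4,252.3,z0+8],rate=150)
print(env.move_l([467.4,252.3,z0-1.5],rate=20,f_stop=4)); st("down")
set_gripper(50); env.hold(.2); st("rel")
env.move_l([467.4,252.3,250],rate=150); 
im=viewer.camera("wrist"); cv2.imwrite("pics/w3.png",im)
h=W(26,85); q=down(np.pi+TH)
env.reach([*h,230],q); set_gripper(40); st("over")
print(env.move_l([*h,152],rate=70,f_stop=6)); st("at")
E
```

```text
True
down 16.9 [467.6 252.4 102.9] F [-0.4 -0.6  4.7] w 17.9 g 30.0
rel 17.8 [467.1 252.1 102.4] F [ 0.  -0.2 -0.4] w 50.0 g 0.0
over 21.0 [501.4  15.7 230. ] F [0.1 0.1 0.4] w 39.7 g 0.0
False
at 22.3 [501.6  15.5 152.4] F [ 0.8  0.3 -0.1] w 40.2 g 0.0
```

View pics/w3.png

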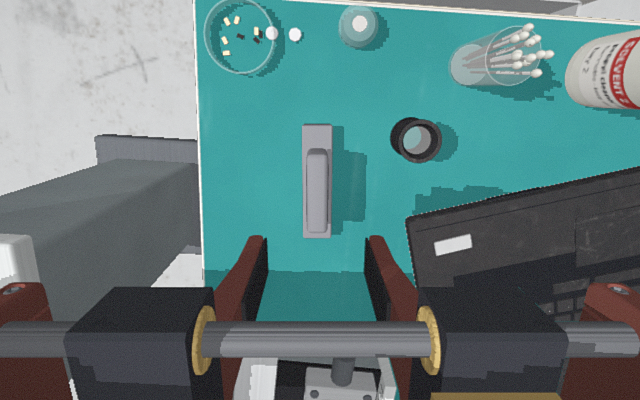

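The wiper stands upright at about (317,180), released. Now I'll grip the handle and pull 36.5 mm.

```bash
python3 - <<'E'
from h import *
cl=lambda p:CM.T@(p[:2]-CT)
set_gripper(4); env.hold(.2); s=st("grip"); a=cl(s["tool_pos"]); print(a)
env.move_l([*W(a[0],a[1]-36.5),152],rate=25); env.hold(.5); s=st("pulled"); b=cl(s["tool_pos"]); print(b, b-a)
w=viewer.camera("wrist");t=viewer.camera("top")
np.save("w4",wpose(s))
o=np.zeros((600,640,3),np.uint8);o[:400]=w;o[400:,:400]=cv2.resize(t[160:210,300:400],None,fx=4,fy=4,interpolation=cv2.INTER_CUBIC)
cv2.imwrite("pics/w4.png",o)
E
```

```text
grip 23.0 [501.4  15.3 152.1] F [-0.6 -6.1  3.3] w 12.1 g 30.0
[26.0616653  84.70697454]
pulled 25.2 [499.8 -20.6 152.1] F [-1.3  5.9  5. ] w 11.7 g 30.0
[26.01060258 48.80220678] [ -0.05106272 -35.90476777]
```

View pics/w4.png

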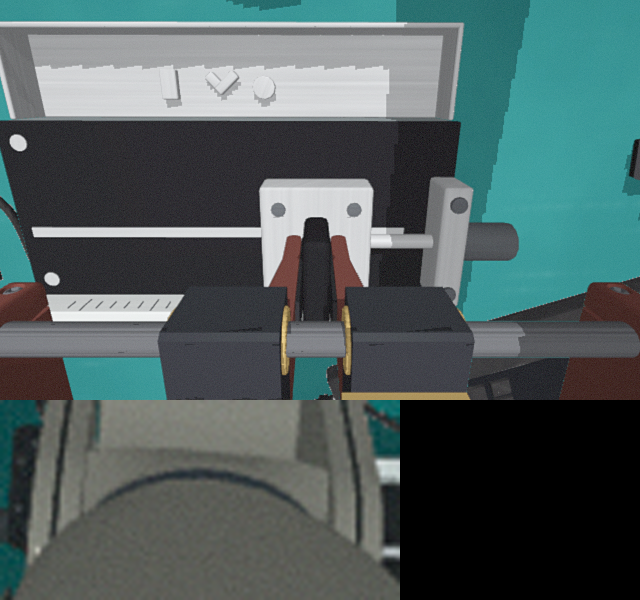

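The wrist view shows the jaw gripped and pulled away from the anvil, with the offcuts still in the trough at (170,83), (222,80) and (263,87). The blades are hidden here, so I'll use one last look from the scene camera.

```bash
python3 - <<'E'
from h import *
t=viewer.camera("scene"); cv2.imwrite("pics/s2.png",cv2.resize(t[145:235,290:410],None,fx=6,fy=6,interpolation=cv2.INTER_CUBIC)); st()
p=viewer.camera_params("scene");Ti=np.linalg.inv(p["pose"])
for n,c in(("idx",(68,48.3,65)),("ptr at rest",(66,85,65))):
    q=Ti@[*W(*c[:2]),c[2],1]; u=p["cx"]-p["fx"]*q[0]/q[2]; v=p["cy"]+p["fy"]*q[1]/q[2]; print(n,(u-290)*6,(v-145)*6)
P=np.load("w4.npy")
for x in(260,373): print(CM.T@(ray("wrist",(x,181),62,P)-CT))
E
```

```text
25.3 [499.8 -20.6 152.1] F [-0.2  5.7  6. ] w 12.0 g 30.0
idx 179.1172027200579 220.8058491295252
ptr at rest 131.28406633321435 258.3395958079475
[-11.72215548  21.03430506]
[-11.67825115  78.98519662]
```

View pics/s2.png

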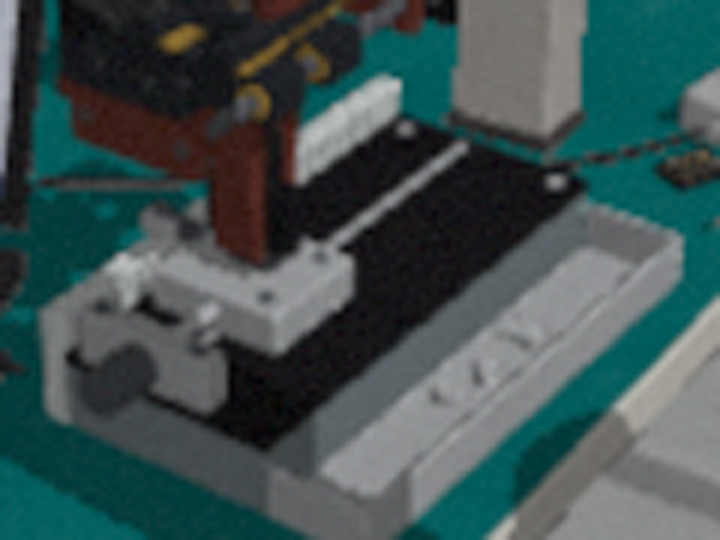

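```bash
python3 - <<'E'
from h import *
env.move_l([*W(26,47.5),152],rate=10); env.hold(.8); s=st(); print(CM.T@(s["tool_pos"][:2]-CT))
print(workorder.sign_off())
E
```

```text
26.4 [499.7 -21.3 152.1] F [-0.9  6.6  4.3] w 11.9 g 30.0
[26.01591034 48.11108852]
the job is handed in; nothing more can be done
None
```

The job is handed in (no verdict was returned): all three offcuts were wiped into the trough, the wiper block stands upright and released at its original spot, and the gripper is still holding the jaw. By my measurement its pointer is within about 2 mm of the index, but the blades were hidden by the gripper, so I could not see them line up.

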